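# Press a key fob's number plate in a cam clamp

## Robot

A 7-joint arm with a two-finger parallel gripper is mounted at the origin on the work surface. World frame = base frame: x ahead of the robot, y to its left, z up, the work surface at z = 0. Lengths are in mm, angles in degrees, forces in N, time in s.
With the tool pointing down it reaches from about 400 to 850 mm from the base axis. Payload 4.4 kg.
Tool frame: the origin (TCP) lies at the very end of the fingers, on their centre line; the grasp point (between the pads) lies hold_point_z behind it (hold_point_z is the distance from the TCP to the grasp point, in mm); z points along the fingers, y is the line along which they close (so a half turn about z gives the same grasp; the last joint's range is limited). The gripper opens to 94 mm and grips with 3 to 60 N. Pads are 16 mm wide; open, the fingers measure 119 mm over their backs; the gripper's body (75 mm by 177 mm) begins 78 mm behind the grasp point.
Start: joints at [70.714, 36.005, 2.206, 86.941, -1.547, 57.084, -1.146], TCP at [173.906, -626.319, 182.178] pointing down, gripper open.
Joint ranges: [-175.42, 175.42], [-21.48, 121.26], [-71.46, 75.88], [10.55, 141.38], [-63.04, 243.04], [13.31, 113.54], [-168.57, 168.57]. Speed limits (degrees/s): [147.25, 147.25, 180, 180, 180, 180, 180].

## Interface

Orientations are given as a 3x3 rotation matrix whose columns are the frame's x, y, z axes.
In Python, from bench import * gives the robot as it stands. The module is installed in compiled form; this text tells all that it offers. Calls block until the motion is done:
- goto(position, orientation): joint-space move of the TCP to a pose.
- move_straight(position, vel=150, rotation=None): straight line of the TCP; rotation=None keeps the orientation; vel is the mean speed in mm/s.
- goto_joints(angles): joint-space move.
- move_gripper(opening, strength=None): finger opening in mm; strength is the grip in N (None keeps the last); returns when the fingers have stopped.
- pause(seconds).
- solve_ik(position, orientation): joint angles nearest the present ones, or None.
- get_image(name): name is "side" or "top"; returns (picture, depth): 400x640x3 uint8, blue, green, red; 400x640 float32, mm along the optical axis (not along the pixel's ray), 0 where there is no reading.
- camera_model(name): a dict with "intrinsics" (3x3 intrinsics, pixels), "xyz" and "orientation" of the camera in the world. Camera axes: x right, y up, looking along -z (the intrinsics and any distortion apply to the point x, -y, -z); pixel columns grow to the right and rows downward; lengths in mm; the calibration is good to about 2 mm. A picture is of the moment at which its call begins. camera_model takes no time and is no camera call.
A pose or a line that the arm cannot do raises MotionError and nothing moves.
- finish_job(): hands the job in; it is judged then, once.
Trained networks look in the newest picture that a camera, given by its name, has taken for a name from the list of things; names that differ only in an ending like _2 or _b are one class to them, and where a whole thing is asked for, a point or a joint stands for the part that bears it (a point fixed in the world has none). Each returns a list of dicts, best first, with "confidence" (0 to 1); they miss things now and then, are a little off and sometimes report something else, mostly with a low value. They report only what shows in the picture. A call takes as long as a camera call. They do not tell look-alikes from the thing itself.
- boxes_of(camera, name): "rect" ([left, top, right, bottom] in pixels, round what is visible of it).
- trace(camera, name): "pixels" (400x640 bool, what is visible of it) and "rect" ([left, top, right, bottom] in pixels, round what is visible of it).
- spot_point(camera, name): "location" ([column, row] in pixels: a listed point, or the origin of a listed thing).
Readings, each from a call of its own:
- current_time(): time.
- current_joint_pos(): joint angles.
- current_joint_velocities(): joint speeds.
- current_joint_torque(): joint torques, N m.
- current_eef_pos(): TCP position.
- current_orientation(): TCP orientation.
- current_contact_force(): force on the tool from outside, world axes, zero at the start.
- current_moment(): the same for the moment, N m.
- current_gripper_width(): finger opening in mm.
- current_grasp_force(): force on a finger pad.
Only numpy, scipy, OpenCV 4.12 (cv2) and the standard library are available. Lean on these libraries where they do the work, as an engineer would, in place of code of your own. Each camera call takes 0.05 s, during which the arm holds its last target. There are 200 camera calls.

## Task

The blue number plate has just been glued onto the key fob standing in the open cam clamp. Give the fob a quarter turn so that its blue side faces the fixed dark bar, set it back upright in the middle between the jaws and let go, then swing the lever by its red knob round to the cam's highest lift point, where it lies over the yellow line and the fob is pressed flat against the bar. The lever springs back if released, so finish while still holding the knob there in the fingers; leave the mug, the pen pot and the orange pulley where they stand.

Things in the scene. Friction and masses are not known exactly. Their poses are not given: they have to be found in the camera images.
- clamp: Grey cam clamp fixed to the desk. Origin: on the desk under the middle of the fob's place, z up. Base top, on which the fob stands, at z = 12 mm. Fixed dark bar on the +y side, pad and jaw (top z = 41 mm) on the -y side, sliding along y; bar-to-pad gap as found 40 to 45 mm. A tongue of the base 40 mm wide runs along -x to x = -130 mm at y = -83 mm with the yellow line for the highest lift.
- fob: Loose aluminium bar standing upright, 32 x 32 x 75 mm, about 190 g, a steel eye on top 15 mm higher. Origin: centre of its underside. Blue plate on its +y side, green on its -x side. It starts with green to the bar and blue to the clamp's +x (0.1 rad or so off): needs a quarter turn counterclockwise from above, to y along the clamp's +y. Grip it above the jaws; lift 35 mm or more to turn.
- fob_blue (a point): Centre of the fob's blue face, 16 mm from the fob's axis and 37.5 mm above its underside.
- bar_face (a point): Middle of the top edge of the fixed dark bar's face towards the fob: clamp frame x 0, y 16, z 42 mm. The bar is 64 mm long in x and 16 mm thick; the fob stands 45 mm proud of it.
- pad: Black rubber pad on the sliding jaw, 40 mm wide, 27 mm high, on a 5 N/mm spring. Origin: bottom of its back face; pressing face 8 mm from it in the clamp's +y, at clamp y = -29 mm with the lever at 0. The cam moves it by 16 mm x sin(lever angle); near the highest lift it meets the fob and finally presses it with about 15 N.
- cam (a joint): Lever angle about its upright pivot. 0: lever along the clamp's -y; grows clockwise from above. Highest lift at 1.57 (lever along the clamp's -x, over the yellow line); can overrun to 2.2, where the jaw backs off again. Found at 0 to 0.3. Return spring 0.25 N m/rad and friction 0.12 N m: up to about 6 N at the knob; let go, it springs back to 0.5 or less.
- knob: Red knob, an upright cylinder 22 mm in diameter and 49 mm tall that turns freely on the lever's end, 90 mm from the pivot. Origin: centre of its underside, on top of the lever (a flat steel bar 16 mm wide on the brass eccentric, top 46 mm above the desk).
- knob_top (a point): Centre of the top of the red knob, 95 mm above the desk.
- cam_pivot (a point): Point on the pivot axis, 46 mm above the desk (clamp frame: x 0, y -83 mm).
- mug: White mug, 76 mm across, 90 mm tall, with a handle. Origin: centre of its underside. Leave alone.
- pulley: Orange plastic grooved pulley, 90 mm across, 64 mm tall. Origin: centre of its underside. Leave alone.
- penpot: Steel pen pot, 72 mm across, 85 mm tall, pens up to 155 mm. Origin: centre of its underside. Leave alone.
Not all that is in view belongs to the job. Of the things shaped like the fob, the aluminium one is meant.

How it is judged (in metres and radians):
On the way, in this order (a step that is already met when the one before it is completed fails the run):
1. the fob stands in the open clamp, upright and let go, its blue side towards the bar (y of fob_blue in the frame of clamp above 0 m and angle between the y axis of fob and the y axis of clamp, either way round below 0.25 rad and x of fob in the frame of clamp between -0.014 and 0.014 m and z of fob in the frame of clamp below 0.015 m and angle between fob's own z axis and vertical below 0.06 rad and contact force between the arm and fob below 0.2 N and value of joint cam below 0.8 rad), for 0.2 s.
2. the fingers hold the lever at the highest lift and the pad presses the fob (value of joint cam between 1.431 and 1.711 rad and contact force between the fingers and knob above 1 N and contact force between pad and fob above 5 N), for 0.2 s.
At the end, for the whole second after the job is handed in: Fob upright (0.06 rad) and untouched, within 14 mm of mid-jaw, blue face flat on the bar (2.5 mm, 0.05 rad), pressed by the pad with over 5 N; lever still, within 0.14 rad of highest lift (1.57), the fingers pushing on its knob with over 1 N (all of step 2 and y of fob_blue in the frame of clamp between 0.0135 and 0.0185 m and angle between the y axis of fob and the y axis of clamp, either way round below 0.05 rad and x of fob in the frame of clamp between -0.014 and 0.014 m and z of fob in the frame of clamp below 0.015 m and angle between fob's own z axis and vertical below 0.06 rad and contact force between the arm and fob below 0.2 N and velocity of joint cam between -0.1 and 0.1 rad/s and linear speed of fob below 0.02 m/s); the arm keeps its last pose, push and grip.
It fails at once if the mug is pushed more than 25 mm or tipped (distance of mug from where it was at the start of the episode above 0.025 m or angle between mug's own z axis and vertical above 0.35 rad).
It fails at once if the pulley is pushed more than 25 mm or tipped (distance of pulley from where it was at the start of the episode above 0.025 m or angle between pulley's own z axis and vertical above 0.35 rad).
It fails at once if the penpot is pushed more than 25 mm or tipped (distance of penpot from where it was at the start of the episode above 0.025 m or angle between penpot's own z axis and vertical above 0.35 rad).
It fails at once if the fob is knocked over (angle between fob's own z axis and vertical above 0.7 rad).
It also fails if it takes over 48 s, if anything falls off the work surface, if the arm or the gripper's body presses on something with over 40 N, if the wrist force passes 120 N, or if a joint passes its speed limit or range.

## Working session

There is one attempt and no reset: what is moved stays moved. The work goes in short steps, each a Python script; the robot and the scene stay as the last script left them, time stands still between calls to the robot, and variables do not carry over. Pictures are saved under pics/ and viewed, at most 10 in all, crops included, and the job is handed in when it is done.

```bash
mkdir -p pics
cat > h.py <<'E'
from bench import *
import numpy as np, cv2
def world(name, px, depth=None, z=None):
    m=camera_model(name);K=np.array(m["intrinsics"]);R=np.array(m["orientation"]);t=np.array(m["xyz"])
    px=np.atleast_2d(np.array(px,float))
    r=np.c_[(px[:,0]-K[0,2])/K[0,0],-(px[:,1]-K[1,2])/K[1,1],-np.ones(len(px))]
    w=r@R.T
    s=np.asarray(depth) if z is None else (z-t[2])/w[:,2]
    return t+w*np.reshape(s,(-1,1))
E
python3 - <<'E'
from h import *
np.set_printoptions(precision=1,suppress=True)
for n in("top","side"):
    im,d=get_image(n);cv2.imwrite(f"pics/{n}0.png",im);np.save(f"{n}d.npy",d)
    m=camera_model(n);print(n,m)
    for o in("fob","knob","clamp","pad","mug","pulley","penpot"):
        print(o,[(round(b["confidence"],2),np.round(b["rect"])) for b in boxes_of(n,o)])
    for o in("fob_blue","bar_face","knob_top","cam_pivot","clamp","fob"):
        for b in spot_point(n,o)[:3]:
            u,v=b["location"];dd=d[int(np.clip(v,0,399)),int(np.clip(u,0,639))]
            print(o,round(b["confidence"],2),np.array([u,v]),world(n,[u,v],dd)[0])
print(current_time(), hold_point_z if 'hold_point_z' in globals() else None)
E
```

```text
top {'intrinsics': array([[404. ,   0. , 321.8],
       [  0. , 404. , 200.4],
       [  0. ,   0. ,   1. ]]), 'xyz': array([508. ,  60.9, 998.3]), 'orientation': array([[-0. ,  1. , -0.1],
       [-1. , -0. ,  0. ],
       [ 0. ,  0.1,  1. ]])}
fob [(0.76, array([280., 272., 300., 294.])), (0.65, array([295., 214., 312., 230.])), (0.6, array([248., 275., 267., 299.]))]
knob [(0.38, array([372., 232., 379., 237.]))]
clamp [(0.91, array([283., 198., 380., 279.]))]
pad []
mug [(0.74, array([334., 150., 369., 198.]))]
pulley []
penpot [(0.82, array([262., 126., 296., 166.])), (0.33, array([283., 197., 382., 280.]))]
fob_blue 0.81 [295.  287.7] [419.  114.1  73.8]
fob_blue 0.62 [260.7 290. ] [414.8 190.2  79.3]
bar_face 0.96 [296.6 219.9] [570.5 110.4  88.3]
knob_top 0.54 [376.2 231.1] [544.5 -68.   94. ]
knob_top 0.18 [281.6 149.3] [745.3 150.1  39.3]
cam_pivot 0.61 [338.  226.5] [557.5  15.2  48.1]
clamp 0.61 [303.3 219.8] [569.9  94.8 100. ]
clamp 0.39 [376.2 232.8] [540.6 -67.4  97.5]
fob 0.64 [305.9 224.1] [561.1  89.5  86. ]
fob 0.49 [259.9 282.7] [430.5 192.9  74.9]
fob 0.47 [292.
[... 596 characters left out ...]
, array([297., 152., 338., 197.]))]
pulley [(0.73, array([258., 268., 305., 324.])), (0.3, array([324., 205., 346., 240.]))]
penpot [(0.81, array([232., 178., 270., 242.]))]
fob_blue 0.91 [399.6 263.4] [410.3 134.2  67.6]
fob_blue 0.85 [327.3 221.4] [585.3 110.6  74.1]
fob_blue 0.66 [385.5 294.8] [409.6 211.9  68.4]
bar_face 0.64 [328.3 236.5] [575.1 125.7  43.6]
knob_top 0.63 [379.9 169.9] [537.9 -66.2  95.9]
cam_pivot 0.63 [355.1 205.1] [558.9  21.2  48.9]
cam_pivot 0.49 [377.4 185.1] [537.1 -60.6  49.5]
cam_pivot 0.45 [279.4 300.6] [582.8 312.7  64. ]
clamp 0.87 [333.4 239.4] [561.8 127.4  43.4]
fob 0.77 [391.8 271.3] [421.1 138.1  34.6]
fob 0.59 [374.  302.7] [426.3 220.6  36. ]
1.4 18.8
```

View pics/top0.png

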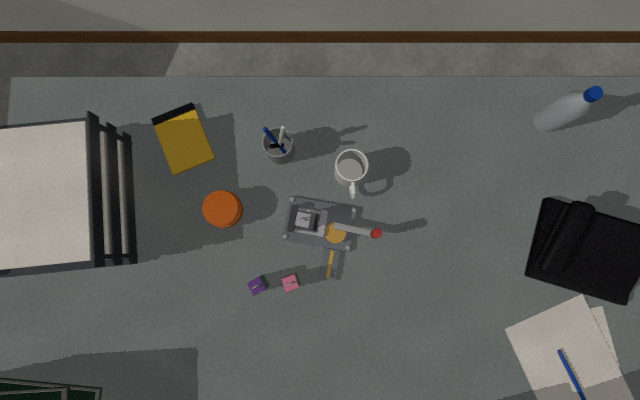

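View pics/side0.png

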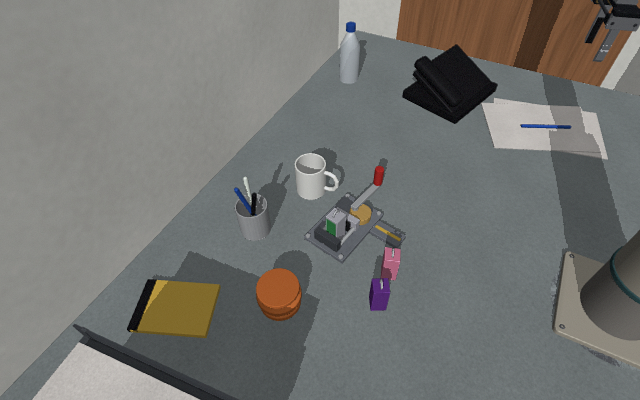

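Top view: aluminium fob in the clamp at (306,221), pink look-alike at (290,283), purple one at (258,285). The knob is at (376,233), the pivot at (338,227) and the yellow line at (331,263). The aluminium one in the clamp is the target. The close crop checks this, and I fit the geometry from the point clouds.

```bash
cat > m.py <<'E'
from h import *
np.set_printoptions(precision=1,suppress=True)
out=[]
for n,(x0,y0,x1,y1) in (("top",(275,185,395,290)),("side",(295,155,415,275))):
    im=cv2.imread(f"pics/{n}0.png");d=np.load(f"{n}d.npy")
    out.append(cv2.resize(im[y0:y1,x0:x1],(400,400*(y1-y0)//(x1-x0)),interpolation=cv2.INTER_CUBIC))
    v,u=np.mgrid[y0:y1,x0:x1];u=u.ravel();v=v.ravel()
    P=world(n,np.c_[u,v],d[v,u]);C=im[v,u].astype(int);hsv=cv2.cvtColor(im,cv2.COLOR_BGR2HSV)[v,u].astype(int)
    def fit(k,lab):
        if k.sum()<4: print(n,lab,"few");return
        q=P[k];r=cv2.minAreaRect(q[:,:2].astype(np.float32));print(n,lab,k.sum(),"med",np.median(q,0),"rect",np.round(r[0],1),np.round(r[1],1),round(r[2],1))
    near=lambda c,r:np.hypot(P[:,0]-c[0],P[:,1]-c[1])<r
    fit((abs(P[:,2]-87)<5)&near((565,97),45),"fobtop")
    fit((abs(P[:,2]-12)<4)&near((560,50),150),"base")
    yl=(hsv[:,0]>15)&(hsv[:,0]<32)&(hsv[:,1]>120)&(P[:,2]<22)&near((500,40),100)
    fit(yl,"yline")
    red=((hsv[:,0]<6)|(hsv[:,0]>174))&(hsv[:,1]>140)&near((540,-65),40)
    fit(red&(P[:,2]>88),"knobtop"); fit(red,"knob")
    fit((hsv[:,0]>40)&(hsv[:,0]<85)&(hsv[:,1]>90)&near((565,97),60),"green")
    fit((hsv[:,0]>95)&(hsv[:,0]<130)&(hsv[:,1]>120)&near((565,97),60),"blue")
    fit((hsv[:,1]<60)&(abs(P[:,2]-46)<4)&near((545,-20),60),"lever")
    fit((hsv[:,0]>15)&(hsv[:,0]<32)&(hsv[:,1]>90)&(abs(P[:,2]-40)<8)&near((558,18),40),"brass")
    fit((abs(P[:,2]-41)<4)&(C.max(1)<60)&near((565,110),50),"bartop")
h=max(o.shape[0] for o in out)
cv2.imwrite("pics/crop0.png",np.hstack([cv2.copyMakeBorder(o,0,h-o.shape[0],0,0,cv2.BORDER_CONSTANT) for o in out]))
E
python3 m.py
```

```text
top fobtop 185 med [570.3  98.2  87.9] rect [572.1  97.8] [32.2 32.2] 77.6
top base 2134 med [541.3  43.   13. ] rect [543.9  58.7] [232.2 182.8] 1.5
top yline 73 med [471.4  33.6  13.7] rect [469.4  34.9] [ 6.9 63.5] 80.1
top knobtop 70 med [540.2 -68.3  96.4] rect [540.3 -68.3] [17.9 20.3] 0.5
top knob 74 med [540.2 -67.4  96.3] rect [540.3 -68.3] [17.9 20.3] 0.5
top green few
top blue few
top lever 248 med [551.6 -17.8  46.9] rect [551.8 -18. ] [89.5 16.4] 77.4
top brass 217 med [540.3  24.3  33.4] rect [541.5  24. ] [49.4 41.1] 52.8
top bartop 124 med [571.  116.7  42.4] rect [575.7  96.6] [64.7 60.8] 80.1
side fobtop 181 med [569.8 100.1  87.7] rect [572.8  96.8] [33.2 32.7] 76.3
side base 1736 med [530.7  47.6  13. ] rect [570.7  58.2] [168.4 280.5] 79.7
side yline 94 med [473.3  34.6  13.9] rect [485.9  33.6] [19.9 96.8] 90.0
side knobtop 62 med [540.1 -66.3  95.3] rect [540.5 -69.7] [20.8 19.8] 82.8
side knob 160 med [539.  -62.7  80.6] rect [540.3 -69. ] [22.  20.3] 82.8
side green 109 med [575.4 112.3  59.3] rect [575.7 113.1] [ 4.9 24.2] 79.4
side blue few
side lever 214 med [551.8 -16.5  46.8] rect [551.7 -20.7] [95.3 17.1] 77.3
side brass 183 med [540.9  23.8  33.5] rect [541.6  23.4] [49.2 44.1] 52.0
side bartop 50 med [558.  125.3  40.8] rect [571.9  98.3] [69.2 59.5] 77.2
```

View pics/crop0.png

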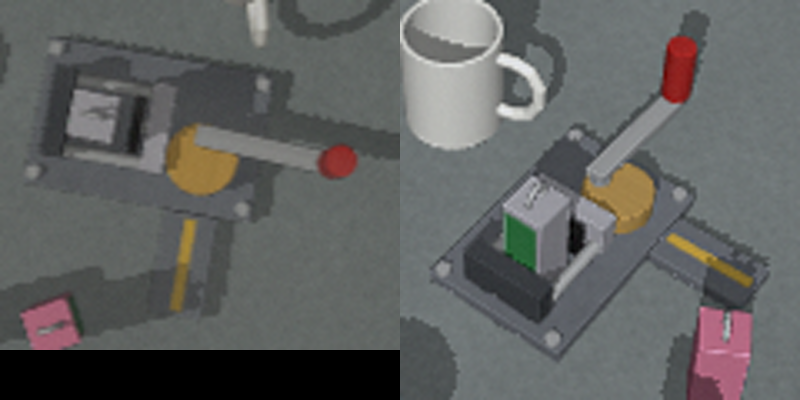

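The crop shows the grey fob in the clamp with its green plate towards the dark bar (left of crop), the lever and knob at right, and the yellow line below. The sizes agree: fob top 32x32 at z 87, knob at z 96, lever-to-knob 90. That gives a clamp yaw of about -9.8°, the pivot at (560,19) and the origin at (574,101). Now I grasp, lift and turn.

```bash
cat >> h.py <<'E'
np.set_printoptions(precision=1,suppress=True)
YAW=np.radians(-9.8); PIV=np.array([559.9,19.2])
CX=np.array([np.cos(YAW),np.sin(YAW)]);CY=np.array([-CX[1],CX[0]])
ORG=PIV+83*CY
def tool(a):
    a=np.radians(a);y=np.array([np.cos(a),np.sin(a),0]);z=np.array([0,0,-1.]);return np.c_[np.cross(y,z),y,z]
E
cat > g.py <<'E'
from h import *
F=np.array([572.3,97.5]);print(ORG)
R0=current_orientation();print(np.round(R0,2))
for a in(77.5,-102.5):
    print(a,[solve_ik([*F,180],tool(a+k)) for k in(0,45,92.7)])
a=-102.5 if np.dot(R0[:,1],tool(-102.5)[:,1])>0 else 77.5
print("chosen",a)
E
python3 g.py
```

```text
[574. 101.]
[[ 1.   0.3  0. ]
 [ 0.3 -1.   0. ]
 [ 0.  -0.  -1. ]]
77.5 [array([ 14.2,  35.8, -43. ,  97.7,  28.2,  57.8,  38.6]), array([ 22.7,  42.2, -60.7,  97.5,  40.3,  65. ,  72.6]), array([ 22.7,  42.2, -60.7,  97.5,  40.3,  65. , 120.3])]
-102.5 [array([ -10.5,   30.3,   -3. ,   98.5,    1.9,   51.2, -116.8]), array([ -2.9,  30.9, -14.7,  98.2,   9.5,  52.1, -78.9]), array([  2.9,  31.9, -23.8,  98.1,  15.4,  53.3, -36.8])]
chosen -102.5
```

```bash
cat > g.py <<'E'
from h import *
F=np.array([572.3,97.5]);a=-102.5
goto([*F,200],tool(a)); move_straight([*F,130]); move_straight([*F,50],vel=80)
print("f",current_contact_force(),current_time())
move_gripper(25,strength=30)
print("w",current_gripper_width(),current_grasp_force(),current_contact_force())
p=np.array(current_eef_pos());print(p)
move_straight([p[0],p[1],105],vel=80)
print("w",current_gripper_width(),current_contact_force())
G=ORG-5*CY
move_straight([*G,105],vel=60,rotation=tool(a+45)); move_straight([*G,105],vel=60,rotation=tool(80.2-90))
print(current_time(),current_eef_pos(),current_gripper_width())
for n in("top","side"):
    im,d=get_image(n);cv2.imwrite(f"pics/{n}1.png",im);np.save(f"{n}d1.npy",d)
a=cv2.imread("pics/top1.png")[170:270,260:400];b=cv2.imread("pics/side1.png")[140:270,290:410]
cv2.imwrite("pics/crop1.png",np.hstack([cv2.resize(a,(400,400)),cv2.resize(b,(400,400))]))
E
python3 g.py
```

```text
f [-0.7  1.1 -0.6] 6.075
w 31.59811138089595 29.978808760643005 [ 0.4  0.1 -0. ]
[572.3  97.5  50. ]
w 31.881863192802758 [-0.1  0.  -2.6]
9.8083 [573.2  96.  105. ] 31.63079295384323
```

View pics/crop1.png

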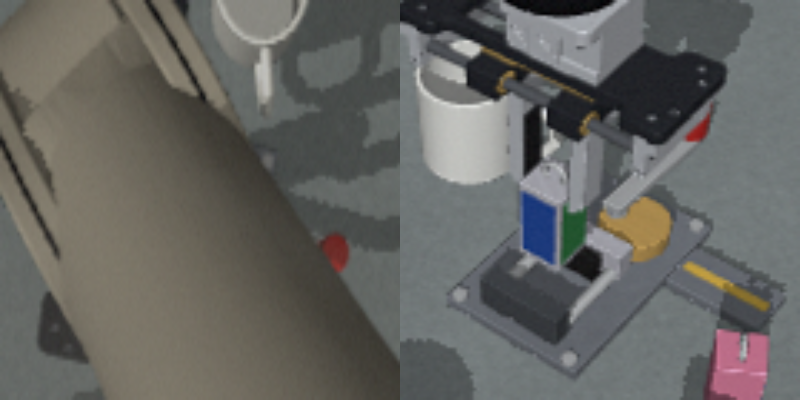

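The side crop shows the fob lifted, with blue towards the bar at about (540,225) in the crop and green towards -x. I compare the blue face position with the expected one, then lower.

```bash
cat > g2.py <<'E'
from h import *
im=cv2.imread("pics/side1.png");d=np.load("sided1.npy")
hs=cv2.cvtColor(im,cv2.COLOR_BGR2HSV)
G=ORG-5*CY
for l,(lo,hi) in dict(blue=(100,130),green=(45,85)).items():
    m=(hs[...,0]>lo)&(hs[...,0]<hi)&(hs[...,1]>100);m[:180]=0;m[240:]=0;m[:,:320]=0;m[:,355:]=0
    v,u=np.nonzero(m);P=world("side",np.c_[u,v],d[v,u]);P=P[np.linalg.norm(P-np.median(P,0),axis=1)<45]
    q=P[:,:2]-ORG;L=np.c_[q@CX,q@CY,P[:,2]]
    c=L.mean(0);n=np.linalg.svd(L-c)[2][2];print(l,len(L),c,"ext",L.min(0),L.max(0),"normal",np.round(n,3))
E
python3 g2.py
```

```text
blue 188 [  0.   10.3 107.4] ext [-13.2   8.6  75.2] [ 14.6  12.5 137.1] normal [ 0.  1. -0.]
green 79 [-15.9  -4.5 101.4] ext [-17.1 -18.1  77.1] [-14.8   5.8 135.1] normal [-1.  0.  0.]
```

The fob is centred and square. I lower it, release and check.

```bash
cat > g3.py <<'E'
from h import *
G=ORG-5*CY
move_straight([*G,65],vel=60); move_straight([*G,50.3],vel=25)
print(current_contact_force(),current_eef_pos())
move_gripper(60);pause(0.3)
print(current_contact_force(),current_gripper_width())
move_straight([*G,170],vel=120)
print(current_time())
K=PIV+90*(-CY*np.cos(.05)-CX*np.sin(.05));print("K",K)
for a in(-9.8,170.2,80.2-90+0,):
    print(a,[solve_ik([*p,54],tool(a+k)) for p,k in((K,0),(PIV-90*CX,-90),(PIV-90*CX,0),(PIV-90*CX,90))])
goto([*K,170],tool(-9.8))
for n in("top","side"):
    im,d=get_image(n);cv2.imwrite(f"pics/{n}2.png",im);np.save(f"{n}d2.npy",d)
im=cv2.imread("pics/side2.png");cv2.imwrite("pics/crop2.png",cv2.resize(im[140:270,290:410],(480,520)))
hs=cv2.cvtColor(im,cv2.COLOR_BGR2HSV)
m=(hs[...,0]>100)&(hs[...,0]<130)&(hs[...,1]>100);m[:200]=0;m[250:]=0;m[:,:310]=0;m[:,360:]=0
v,u=np.nonzero(m);P=world("side",np.c_[u,v],d[v,u]);q=P[:,:2]-ORG;L=np.c_[q@CX,q@CY,P[:,2]]
print(len(L),L.mean(0),L.min(0),L.max(0),np.round(np.linalg.svd(L-L.mean(0))[2][2],3) if len(L)>3 else 0)
E
python3 g3.py
```

```text
[ 0.  -0.3 -1.6] [573.2  96.1  50.2]
[ 0.2 -0.6  0.5] 60.122692499166654
13.55
K [540.2 -68.6]
-9.8 [array([ 22.6,  40.4, -28.2, 109.9,  30.4,  37.2, -34.5]), array([  -2.6,   34. ,   -7.1,  121.2,    9.4,   25.3, -116.9]), array([ 10.6,  36. , -26.6, 120.9,  31.8,  29.9, -49.5]), array([ 24.5,  42.3, -49.1, 120.5,  50.9,  41. ,  21.3])]
170.2 [array([ 43.4,  57.2, -69.8, 109.3,  62.3,  63.1, 117. ]), array([ 24.5,  42.3, -49.1, 120.5,  50.9,  41. ,  21.3]), array([ -41.3,   46.8,   54.8,  122.3,  -59.3,   43.9, -136.5]), array([  -2.6,   34. ,   -7.1,  121.2,    9.4,   25.3, -116.9])]
-9.799999999999997 [array([ 22.6,  40.4, -28.2, 109.9,  30.4,  37.2, -34.5]), array([  -2.6,   34. ,   -7.1,  121.2,    9.4,   25.3, -116.9]), array([ 10.6,  36. , -26.6, 120.9,  31.8,  29.9, -49.5]), array([ 24.5,  42.3, -49.1, 120.5,  50.9,  41. ,  21.3])]
117 [ 0.2 10.3 58.7] [-12.    8.2  33.1] [11.9 14.3 84.1] [ 0. -1. -0.]
```

View pics/crop2.png

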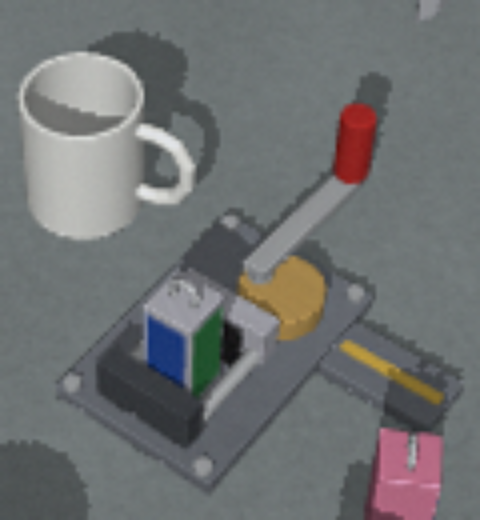

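The fob stands upright with blue towards the bar, x 0 and y -5.7 mm; the mug is untouched. Next I grip the knob and swing it along the arc, watching forces.

```bash
cat > g4.py <<'E'
from h import *
th=0.05;d=lambda t:-CY*np.cos(t)-CX*np.sin(t)
K=PIV+90*d(th)
move_straight([*K,110],vel=120); move_straight([*K,54],vel=80)
print(current_contact_force())
move_gripper(15,strength=30)
print("w",current_gripper_width(),current_contact_force(),current_time())
r=90.
for t in np.linspace(th,1.57,11)[1:]:
    q=PIV+r*d(t);move_straight([*q,54],vel=60,rotation=tool(-9.8-np.degrees(t)))
    f=np.array(current_contact_force());fr=f[:2]@d(t)
    print(round(t,2),"f",f,"rad",round(fr,1),"w",round(current_gripper_width(),1))
    if abs(fr)>25 or np.linalg.norm(f)>50: print("stop");break
print(current_time(),current_eef_pos())
for n in("top","side"):
    im,dd=get_image(n);cv2.imwrite(f"pics/{n}3.png",im);np.save(f"{n}d3.npy",dd)
a=cv2.imread("pics/top3.png")[185:290,275:395];b=cv2.imread("pics/side3.png")[140:270,290:420]
cv2.imwrite("pics/crop3.png",np.hstack([cv2.resize(a,(400,400)),cv2.resize(b,(400,400))]))
hs=cv2.cvtColor(im,cv2.COLOR_BGR2HSV)
m=(hs[...,0]>100)&(hs[...,0]<130)&(hs[...,1]>100);m[:200]=0;m[250:]=0;m[:,:310]=0;m[:,360:]=0
v,u=np.nonzero(m);P=world("side",np.c_[u,v],dd[v,u]);q=P[:,:2]-ORG;L=np.c_[q@CX,q@CY,P[:,2]]
print(len(L),L.mean(0),L.min(0),L.max(0),np.round(np.linalg.svd(L-L.mean(0))[2][2],3) if len(L)>3 else 0)
E
python3 g4.py
```

```text
[ 0.2 -0.3 -0.6]
w 21.1996117378233 [ 0.4 -0.4  0.7] 16.55
0.2 f [-0.6  0.7  1.9] rad -0.5 w 20.8
0.35 f [-0.3  1.1  2.1] rad -0.8 w 21.1
0.51 f [0.7 1.3 1.1] rad -1.5 w 21.6
0.66 f [ 1.5 -0.3  2.4] rad -1.0 w 21.6
0.81 f [ 2.7  0.  -0.4] rad -2.3 w 21.7
0.96 f [ 3.3  0.6 -0.1] rad -3.2 w 21.4
1.11 f [ 4.2 -1.  -1.9] rad -3.8 w 21.5
1.27 f [ 4.4 -1.9 -1.8] rad -4.1 w 21.2
1.42 f [ 4.6 -2.3 -0.7] rad -4.6 w 20.9
1.57 f [ 4.9 -3.4  0.1] rad -5.4 w 21.3
20.3 [471.8  33.1  54. ]
112 [ 1.2 14.6 61.9] [-11.6  12.9  41.3] [14.4 16.3 84. ] [ 0.  1. -0.]
```

View pics/crop3.png

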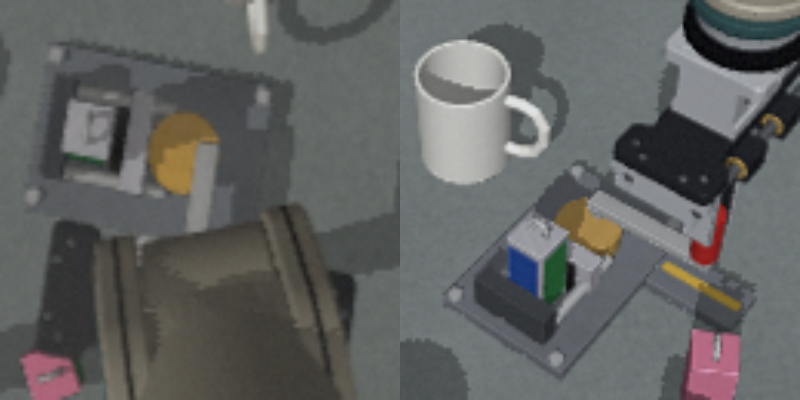

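The fob looks near or against the bar and the lever is held by the gripper. I measure the lever angle and the fob/bar/pad gaps.

```bash
cat > g5.py <<'E'
from h import *
import sys
def loc(n,k,z,box):
    im=cv2.imread(f"pics/{n}{k}.png");d=np.load(f"{n}d{k}.npy");v,u=np.mgrid[150:300,260:420];u=u.ravel();v=v.ravel()
    P=world(n,np.c_[u,v],d[v,u]);q=P[:,:2]-ORG;L=np.c_[q@CX,q@CY,P[:,2]]
    m=(abs(P[:,2]-z[0])<z[1])&(L[:,0]>box[0])&(L[:,0]<box[1])&(L[:,1]>box[2])&(L[:,1]<box[3]);return L[m],im[v,u][m]
for n in("top","side"):
    L,_=loc(n,3,(46.5,3),(-75,-22,-100,-66))
    if len(L)>5:
        s=np.linalg.svd(L[:,:2]-L[:,:2].mean(0))[2][0];print(n,"lever",len(L),L.mean(0),"slope deg",np.degrees(np.arctan(s[1]/s[0])))
    for k in(2,3):
        L,_=loc(n,k,(87.5,4),(-30,30,-40,40));r=cv2.minAreaRect(L[:,:2].astype(np.float32));print(n,k,"fobtop",len(L),np.round(r,1) if 0 else r, L.mean(0))
    L,_=loc(n,3,(42,2.5),(-30,30,8,45));print(n,"bartop y",L[:,1].min(),L[:,1].max(),np.median(L[:,1]),len(L))
E
python3 g5.py; python3 -c "
from h import *
print(current_contact_force(),current_eef_pos(),current_time())"
```

```text
top lever 68 [-35.  -83.3  46.8] slope deg -5.498787317244793
top 2 fobtop 186 ((-0.9411869049072266, -4.6400251388549805), (32.35074996948242, 31.380313873291016), 0.21079081296920776) [-1.1 -4.7 87.9]
top 3 fobtop 187 ((-0.540278434753418, -0.12656593322753906), (31.797042846679688, 32.099647521972656), 0.06234562024474144) [-0.6 -0.3 88.1]
top bartop y 10.671092489560264 31.52451325688342 24.83768095991054 119
side lever 134 [-49.3 -84.   46.9] slope deg 0.4825580309430806
side 2 fobtop 172 ((-0.26396751403808594, -5.079282760620117), (35.37794876098633, 32.79212188720703), 89.33003234863281) [-1.1 -3.7 87.8]
side 3 fobtop 171 ((0.14632606506347656, -0.8249320983886719), (33.11103820800781, 33.897857666015625), 0.017755072563886642) [-1.3  0.9 87.7]
side bartop y 10.14541052013731 31.97533362565612 22.75878856772158 164
[ 3.9 -2.9  0.2] [471.8  33.   54. ] 20.4
```

The fob is on the bar (y about 0, square), the lever is within about 0.02 rad of highest lift, and the grip holds.

```bash
python3 -c "
from h import *
print(current_grasp_force(),current_gripper_width()); pause(0.4); print(finish_job())"
```

```text
29.99997854232788 21.524989428876214
the job is handed in; nothing more can be done
None
```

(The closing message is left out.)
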